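# Seat a sample cell in its conical nest

## Task

Take the steel sample cell from the bench and lower it gently, foot down, into the white conical nest on top of the stand until you feel it touch, then let go without dropping it so that it centres itself. Then press straight down on the middle of its flat top with about 12 newtons for about a second to bed the nest on its stop, never pushing on the nest with more than 20 newtons, and leave the cell sitting upright in the nest, with the other things left where they are.

Things in the scene. Friction and masses are not known exactly. Their poses are not given: they have to be found in the camera images.
- cell: Loose plain steel sample cell, about 0.2 kg, round, 58 mm high, closed flat top. Origin under its centre, z up its axis. Foot 24 mm across; a cone (30 degrees to the axis) widens to 50 mm across at 22.5 mm height; straight cylinder 50 mm across up to 52 mm (grip it there); flat cap 46 mm across up to 58 mm. Starts standing on the bench.
- stand: Fixed stand: aluminium base plate 100 x 100 x 10 mm, dark column 48 mm across, round adjustable carriage 72 mm across, white plastic nest on a steel stem on top. Origin under the base's centre on the bench, z up. The nest is an open cone socket with the cell's own taper, slippery, 44 mm wide inside at the rim, about 60 outside, 14 mm deep; the seated cell's underside lies 17 mm below the rim.
- nest_nominal (a point): NOMINAL centre of the nest's rim, 87 mm above the bench on the stand's axis. The real nest is set off by an unmeasured amount, different each time: up to 3.5 mm along the stand's x and as much along its y, and its rim starts 69 to 105 mm above the bench.
- nest_home (a point): NOMINAL rim centre with the nest down on its stop, 74 mm above the bench on the stand's axis; really 9 mm higher to 9 mm lower, not measured. The nest slides straight down on stiff friction (about 4.5 N, so the cell's weight does not move it) by a hidden 4 to 21 mm to this stop, which is backed by rubber (about 10 N per mm), and stays down.
- stopper_brown: Loose brown rubber stopper, 28 mm across, 24 mm high, origin under its centre. Leave it alone.
- spare_beaker: Loose clear plastic beaker, 61 x 67 mm, 74 mm high, origin under its centre. Leave it alone.
- tape_roll: Loose roll of tape lying flat, 81 mm across, 15 mm high, origin under its centre. Leave it alone.
Mind the look-alikes: they are no part of the job. What is shaped like the cell but pink is not meant.

How it is judged:
By the outcome, as a careful person would: the job done as asked, in the order asked, and still so for the second after the job is handed in, with the robot touching nothing.
It also fails if it takes over 64 s, if anything falls off the work surface, if the arm or the gripper's body presses on something with over 40 N, if the wrist force passes 120 N, or if a joint passes its speed limit or range.

## Robot

A 7-joint arm with a two-finger parallel gripper is mounted at the origin on a cart in front of the work surface, level with it; the furniture and walls round the work are solid. World frame = base frame: x ahead of the robot, y to its left, z up, the work surface at z = 0. Lengths are in m, angles in rad, forces in N, time in s.
With the tool pointing down it reaches from about 0.425 to 0.925 m from the base axis. Payload 6.8 kg.
Tool frame: the origin (TCP) lies at the very end of the fingers, on their centre line; the grasp point (between the pads) lies 19 mm behind it (manip.grip_point_offset is the z of the grasp point in the tool frame, in m); z points along the fingers, y is the line along which they close (so a half turn about z gives the same grasp; the last joint's range is limited). The gripper opens to 85 mm and grips with 20 to 120 N. Pads are 22 mm wide; open, the fingers measure 114 mm over their backs; the gripper's body (76 mm by 85 mm) begins 54 mm behind the grasp point. The pads swing forward as they close: fully open they stand 13 mm farther back than shut.
Start: joints at [-1.273, 0.477, 0.022, 1.555, -0.011, 1.109, -0.083], TCP at [0.266, 0.62, 0.231] pointing down, gripper open.
Joint ranges: [-2.96, 2.96], [-0.34, 2.1], [-1.41, 1.46], [0.24, 2.44], [-1.37, 4.51], [0.17, 1.92], [-2.96, 2.96]. Speed limits (rad/s): [2.39, 2.39, 3.14, 3.14, 3.14, 3.14, 3.14].

## Interface

Orientations are given as a 3x3 rotation matrix whose columns are the frame's x, y, z axes.
In Python, from workcell import manip gives the robot as it stands.
- The arm moves only by the shell command python3 -m handwheel 'ROWS'. ROWS is a JSON object of lists of equal length, an entry for each row: "dp": the shift along the tool's x, y, z in mm, a list of three; "rotation": the turn, a rotation vector about the tool's x, y, z in rad, a list of three; "grip": the finger opening in mm, from 0 to 85.4. In form: {"dp": [[tx, ty, tz], ...], "rotation": [[rx, ry, rz], ...], "grip": [grip, ...]}. A call has 1 to 20 rows; each row is the pose to reach, as a shift and turn from the pose commanded when the call began, along the tool's axes at that moment; what a row does not reach only later rows make up. A row lasts 1/12 s, in which the tool goes at most 41.7 mm and 7.16 degrees, less where a joint would pass 70% of its speed; a pose out of reach is approached as far as the arm can. A call with a gripper value outside its range is refused whole. The fingers move at their own pace and stop on an object; the grip force is fixed at half the most. Time passes only in rows, so rows that repeat a pose let the fingers close. It gives the time, the measured TCP pose, the force, the opening and the grip force at its end, in the units of the state.
- manip.sense(): the state, without advancing time (a new reading comes with each control period).
- manip.read_camera(name): name is "scene" or "top" or "wrist"; returns a dict with "image" (420x560x3 uint8, blue, green, red), "mtx" (3x3 intrinsics, pixels), "origin" and "attitude" of the camera in the world; the wrist camera has in their place "T_tool_cam" (4x4, takes a point from camera to tool coordinates, whose origin is the TCP and whose axes are the flange's). Camera axes: x right, y down, z forward; pixel columns grow to the right and rows downward; lengths in m; the calibration is good to about 2 mm. A picture is of the moment at which its call begins: read the wrist's pose just before it. There is no depth.
- manip.close_job(): hands the job in; it is judged then, once.
Trained networks look in a picture, given as the dict that the camera call returned (one of the last four; its "shot" number tells which), for a name from the list of things; names that differ only in an ending like _2 or _b are one class to them, and where a whole thing is asked for, a point or a joint stands for the part that bears it (a point fixed in the world has none). Each returns a list of dicts, best first, with "conf" (0 to 1); they miss things now and then, are a little off and sometimes report something else, mostly with a low value. They report only what shows in the picture. A call takes as long as a camera call. They do not tell look-alikes from the thing itself.
- manip.masks_of(picture, thing): "mask" (420x560 bool, what is visible of it) and "bbox" ([left, top, right, bottom] in pixels, round what is visible of it).
The state is a dict: "time": time; "q": joint angles; "joint_velocities": joint speeds; "tau": joint torques, N m; "eef_pos": TCP position; "tcp_rot": TCP orientation; "contact_force": force on the tool from outside, world axes, zero at the start; "torque": the same for the moment, N m; "opening": finger opening in m; "finger_force": force on a finger pad.
Only numpy, scipy, OpenCV 4.12 (cv2) and the standard library are available. Lean on these libraries where they do the work, as an engineer would, in place of code of your own. Each camera call takes 0.05 s, during which the arm holds its last target. There are 200 camera calls.

## Working session

There is one attempt and no reset: what is moved stays moved. The work goes in short steps, Python scripts to look and compute and a shell command to move; the robot and the scene stay as the last step left them, time stands still between calls to the robot, and variables do not carry over. Pictures are saved under pics/ and viewed, at most 10 in all, crops included, and the job is handed in when it is done.

```bash
ls; mkdir -p pics
cat > h.py <<'E'
import numpy as np, cv2
from workcell import manip
def cam(n):
    s=manip.sense(); p=manip.read_camera(n)
    if 'T_tool_cam' in p:
        T=np.eye(4);T[:3,:3]=s['tcp_rot'];T[:3,3]=s['eef_pos'];T=T@np.array(p['T_tool_cam'])
        R,o=T[:3,:3],T[:3,3]
    else: R,o=np.array(p['attitude']),np.array(p['origin'])
    return p,np.array(p['mtx']),R,o
def at_z(px,K,R,o,z):
    d=R@np.linalg.inv(K)@np.array([px[0],px[1],1.]); return o+d*(z-o[2])/d[2]
def proj(P,K,R,o):
    c=R.T@(np.array(P)-o); c=K@c; return c[:2]/c[2]
E
python3 - <<'E'
from h import *
s=manip.sense(); print({k:np.round(v,3) for k,v in s.items()}); print(manip.grip_point_offset)
ims=[]
for n in ['scene','top']:
    p,K,R,o=cam(n); print(n,np.round(o,3)); cv2.imwrite(f'pics/{n}0.png',p['image'])
    for t in ['cell','stand','stopper_brown','spare_beaker','tape_roll']:
        for d in manip.masks_of(p,t):
            b=d['bbox']; ys,xs=np.nonzero(d['mask']); c=(xs.mean(),ys.mean())
            print(n,t,round(d['conf'],2),np.round(b),np.round(c),np.round(at_z(c,K,R,o,.03),3), p['image'][int(c[1]),int(c[0])])
E
```

```text
pics
{'time': np.float64(0.0), 'q': array([-1.273,  0.478,  0.022,  1.556, -0.011,  1.109, -0.083]), 'joint_velocities': array([-0.001,  0.   ,  0.001,  0.001, -0.002,  0.   , -0.   ]), 'tau': array([-0.0000e+00, -5.9645e+01,  1.6080e+00, -2.8120e+01,  1.2000e-02,
        1.0000e-02,  0.0000e+00]), 'eef_pos': array([0.266, 0.62 , 0.23 ]), 'tcp_rot': array([[-0.919,  0.395, -0.001],
       [ 0.395,  0.919, -0.002],
       [-0.   , -0.002, -1.   ]]), 'contact_force': array([ 0.018, -0.763,  0.305]), 'torque': array([ 0.009,  0.014, -0.023]), 'finger_force': np.float64(0.0), 'opening': np.float64(0.085)}
-0.0187
scene [-0.058  0.546  0.566]
scene cell 0.96 [185. 266. 219. 304.] [200. 284.] [0.521 0.335 0.03 ] [132 103 200]
scene cell 0.64 [246. 262. 276. 301.] [261. 279.] [0.486 0.244 0.03 ] [155 152 154]
scene stand 0.76 [345. 202. 422. 265.] [384. 234.] [ 0.49  -0.012  0.03 ] [172 168 167]
scene stopper_brown 0.82 [334. 261. 349. 282.] [339. 271.] [0.445 0.121 0.03 ] [ 88 116 180]
scene spare_beaker 0.95 [271. 169. 301. 217.] [286. 192.] [0.7  0.07 0.03] [146 150 156]
scene tape_roll 0.94 [175. 214. 217. 246.] [195. 231.] [0.658 0.287 0.03 ] [18 24 37]
top [0.456 0.142 0.921]
top cell 0.94 [228. 267. 254. 293.] [241. 277.] [0.48  0.251 0.03 ] [248 245 245]
top cell 0.69 [189. 245. 214. 274.] [199. 261.] [0.517 0.341 0.03 ] [228 191 254]
top stand 0.56 [339. 244. 391. 292.] [366. 267.] [ 0.495 -0.014  0.03 ] [252 253 254]
top stopper_brown 0.71 [300. 276. 316. 293.] [309. 284.] [0.462 0.108 0.03 ] [124 147 213]
top spare_beaker 0.57 [341. 242. 396. 294.] [366. 268.] [ 0.495 -0.013  0.03 ] [252 253 254]
top tape_roll 0.63 [215. 166. 251. 202.] [231. 183.] [0.686 0.274 0.03 ] [15 15 29]
```

```bash
python3 -c "
import cv2
a=cv2.imread('pics/scene0.png')[160:320,160:440];b=cv2.imread('pics/top0.png')[155:310,170:450]
import numpy as np
cv2.imwrite('pics/crop0.png',cv2.resize(np.vstack([a,b[:140]]),None,fx=2,fy=2,interpolation=3))"
```

```text
(no output)
```

View pics/crop0.png

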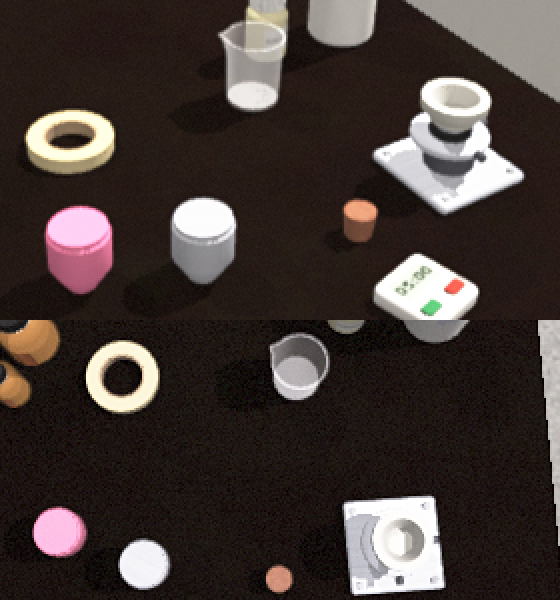

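View pics/scene0.png

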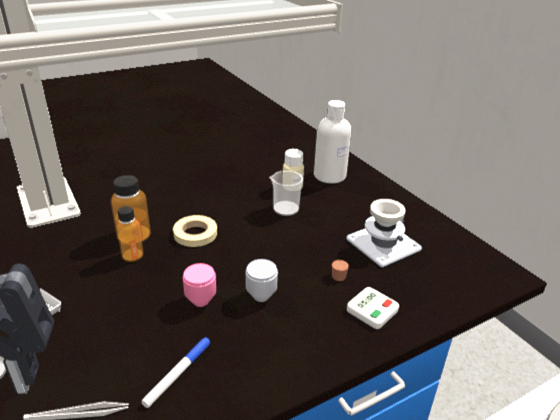

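Candidates for the cell are the pink one at scene (200,284) and the grey steel one at scene (261,279), which is (241,278) in the top view. The description picks the grey one, and the crop confirms it. The stand is at scene (384,234), with a white nest whose rim is at about (387,211).

```bash
cat >> h.py <<'E'
def dp(target):
    s=manip.sense(); return np.round(s['tcp_rot'].T@(np.array(target)-s['eef_pos'])*1000,1)
def rimfit(img,box,thr):
    pass
E
python3 - <<'E'
from h import *
p,K,R,o=cam('top')
for d in manip.masks_of(p,'cell')[:2]:
    b=d['bbox'];m=d['mask'].astype(np.uint8); (c,r)=cv2.minEnclosingCircle(cv2.findNonZero(m)); print(c,r,at_z(c,K,R,o,.05))
print(at_z((371,270),K,R,o,.087))
print(dp([.482,.25,.2]))
E
```

```text
(241.85484313964844, 276.8548278808594) 12.33326244354248 [0.48026995 0.24727447 0.05      ]
(199.0357208251953, 260.5) 14.044711112976074 [0.51598348 0.33694045 0.05      ]
[ 0.48713369 -0.01302682  0.087     ]
[-344.2 -255.1   31.3]
```

```bash
python3 -m handwheel '{"dp":[[-344,-257,31],[-344,-257,31],[-344,-257,31],[-344,-257,31],[-344,-257,31],[-344,-257,31],[-344,-257,31],[-344,-257,31],[-344,-257,31],[-344,-257,31],[-344,-257,31],[-344,-257,31],[-344,-257,31],[-344,-257,31],[-344,-257,31],[-344,-257,31]],"rotation":[[0,0,1.57],[0,0,1.57],[0,0,1.57],[0,0,1.57],[0,0,1.57],[0,0,1.57],[0,0,1.57],[0,0,1.57],[0,0,1.57],[0,0,1.57],[0,0,1.57],[0,0,1.57],[0,0,1.57],[0,0,1.57],[0,0,1.57],[0,0,1.57]],"grip":[85,85,85,85,85,85,85,85,85,85,85,85,85,85,85,85]}'
python3 - <<'E'
from h import *
p,K,R,o=cam('wrist'); cv2.imwrite('pics/w1.png',p['image']); s=manip.sense()
print(np.round(s['tcp_rot'],3),np.round(o,3),s['time'],s['contact_force'])
for d in manip.masks_of(p,'cell'):
    ys,xs=np.nonzero(d['mask']);print(d['conf'],d['bbox'],p['image'][int(ys.mean()),int(xs.mean())])
print(proj([.481,.248,.058],K,R,o))
E
```

```text
time: 2.03
eef_pos: [0.4809, 0.2487, 0.2004]
tcp_rot: [[0.391, 0.92, 0.0], [0.92, -0.391, 0.0], [0.0, -0.0, -1.0]]
contact_force: [0.0, 1.0, 0.4]
opening: 0.0852
finger_force: 0.0
[[ 0.392  0.92   0.   ]
 [ 0.92  -0.392  0.   ]
 [ 0.    -0.    -1.   ]] [0.514 0.324 0.343] 2.0833 [ 0.3504383   0.2614278  -0.08699375]
0.77 [249.6, 163.6, 303.4, 218.2] [253 252 250]
0.61 [248.4, 52.0, 305.1, 113.4] [245 204 255]
[277.43531972 194.96244052]
```

View pics/w1.png

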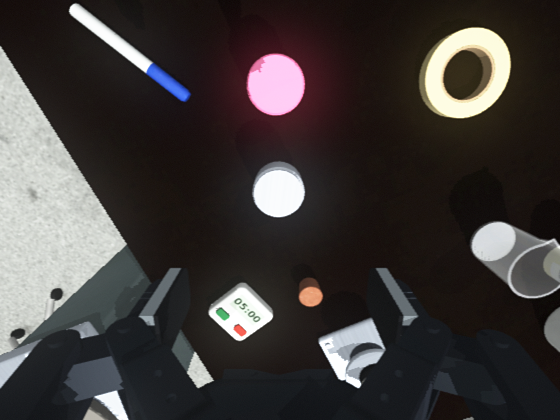

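The wrist view shows the grey cell's cap at (279,193), beside the predicted (277,195). The pink one is at (276,84), and the fingers have clear room either side.

Run:
```python
from h import *
p,K,R,o=cam('wrist'); g=cv2.cvtColor(p['image'],cv2.COLOR_BGR2GRAY)
m=np.zeros_like(g);m[150:230,240:315]=(g[150:230,240:315]>225)
c=max(cv2.findContours(m,0,2)[0],key=cv2.contourArea);e=cv2.fitEllipse(c);print(e)
P=at_z(e[0],K,R,o,.058);print(P,dp([P[0],P[1],.020]), 'r',np.linalg.norm(at_z((e[0][0]+e[1][0]/2,e[0][1]),K,R,o,.058)-P))
```

```text
((278.37762451171875, 193.01820373535156), (45.23411560058594, 49.187618255615234), 84.01839447021484)
[0.48259136 0.24935533 0.058     ] [  1.4   1.2 180.3] r 0.021395894531932583
```

```bash
python3 -m handwheel '{"dp":[[1.4,1.2,40],[1.4,1.2,80],[1.4,1.2,115],[1.4,1.2,145],[1.4,1.2,165],[1.4,1.2,180],[1.4,1.2,180],[1.4,1.2,180],[1.4,1.2,180],[1.4,1.2,180],[1.4,1.2,180],[1.4,1.2,180],[1.4,1.2,180],[1.4,1.2,180],[1.4,1.2,180]],"rotation":[[0,0,0],[0,0,0],[0,0,0],[0,0,0],[0,0,0],[0,0,0],[0,0,0],[0,0,0],[0,0,0],[0,0,0],[0,0,0],[0,0,0],[0,0,0],[0,0,0],[0,0,0]],"grip":[85,85,85,85,85,85,85,40,40,40,40,40,40,40,40]}'
```

```text
time: 3.43
eef_pos: [0.4835, 0.2497, 0.022]
tcp_rot: [[0.394, 0.919, 0.002], [0.919, -0.394, 0.002], [0.002, 0.001, -1.0]]
contact_force: [-1.5, -0.5, 5.5]
opening: 0.0482
finger_force: 61.1
```

```bash
python3 -m handwheel '{"dp":[[0,0,-10],[0,0,-40],[0,0,-80],[0,0,-120],[0,0,-160],[0,0,-180],[0,0,-180],[0,0,-180]],"rotation":[[0,0,0],[0,0,0],[0,0,0],[0,0,0],[0,0,0],[0,0,0],[0,0,0],[0,0,0]],"grip":[40,40,40,40,40,40,40,40]}'
python3 - <<'E'
from h import *
for n,t in [('top',1),('scene',1)]:
    p,K,R,o=cam(n);cv2.imwrite(f'pics/{n}1.png',p['image']);print(n,K[0,0])
    for d in manip.masks_of(p,'nest_nominal')[:1]+manip.masks_of(p,'stand')[:1]: print(d['conf'],d['bbox'])
    # predicted rim points for heights
    print([np.round(proj([.487,-.013,h],K,R,o)) for h in (.07,.09,.105)])
print(dp([.454,-.089,.24]),manip.sense()['contact_force'])
a=cv2.imread('pics/top1.png')[230:300,325:405];b=cv2.imread('pics/scene1.png')[195:265,345:425]
cv2.imwrite('pics/n1.png',cv2.resize(np.hstack([a,b]),None,fx=5,fy=5,interpolation=cv2.INTER_NEAREST))
E
```

```text
time: 4.1
eef_pos: [0.4832, 0.2495, 0.2023]
tcp_rot: [[0.394, 0.919, 0.003], [0.919, -0.394, 0.003], [0.004, 0.001, -1.0]]
contact_force: [-0.2, -1.2, -1.8]
opening: 0.0486
finger_force: 62.6
top 416.22849381375653
0.71 [340.3, 243.1, 394.3, 292.1]
0.79 [339.3, 243.3, 392.4, 292.1]
[array([369., 270.]), array([371., 270.]), array([373., 270.])]
scene 508.97204622555023
0.73 [347.1, 199.5, 420.3, 265.8]
0.87 [347.2, 201.7, 422.2, 267.3]
[array([389., 217.]), array([391., 207.]), array([392., 200.])]
[-321.4  107.3  -40.3] [ 0.69206793  0.88534818 -1.27529778]
```

View pics/n1.png

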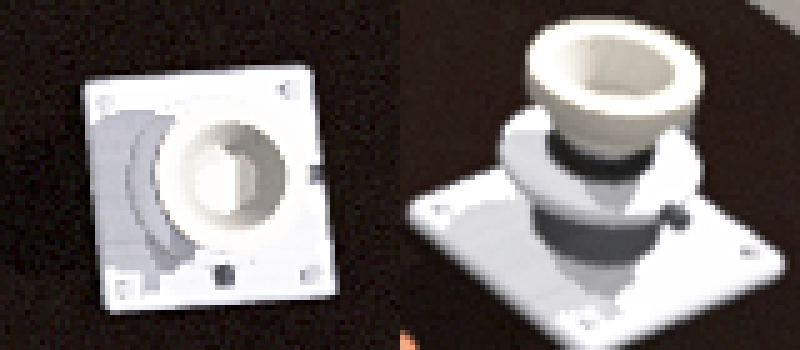

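The crop shows the white rim centred at about (373,264.5) in top and (388,208.2) in scene. I'll triangulate from those and move to look straight down from the wrist.

```bash
cat > tri.py <<'E'
from h import *
from scipy.optimize import least_squares
obs=[('top',(373,264.5)),('scene',(388,208.2))]
C=[(cam(n)[1:],np.array(u)) for n,u in obs]
r=least_squares(lambda P:np.concatenate([proj(P,*c)-u for c,u in C]),[.49,-.01,.09])
print(np.round(r.x,4),np.round(r.fun,1)); K,R,o=C[0][0]; print('stand',at_z((367,267.6),K,R,o,.01))
E
python3 tri.py
python3 -m handwheel '{"dp":[[-32,11,-20],[-70,22,-40],[-110,36,-40],[-150,50,-40],[-190,63,-40],[-230,77,-40],[-270,90,-40],[-300,100,-40],[-321,107,-40],[-321,107,-40],[-321,107,-40],[-321,107,-40]],"rotation":[[0,0,0],[0,0,0],[0,0,0],[0,0,0],[0,0,0],[0,0,0],[0,0,0],[0,0,0],[0,0,0],[0,0,0],[0,0,0],[0,0,0]],"grip":[40,40,40,40,40,40,40,40,40,40,40,40]}'
python3 - <<'E'
from h import *
p,K,R,o=cam('wrist');cv2.imwrite('pics/w2.png',p['image']);print(o,K[0,0],R[:,2])
print([np.round(proj([.482,-.004,h],K,R,o)) for h in (.07,.09,.105)])
for d in manip.masks_of(p,'stand')[:1]: print(d['conf'],d['bbox'])
E
```

```text
[ 0.4983 -0.0188  0.08  ] [-0.1 -0.1  0.1  0. ]
stand [ 0.4953514  -0.01903119  0.01      ]
time: 5.5
eef_pos: [0.4546, -0.0873, 0.24]
tcp_rot: [[0.394, 0.919, -0.0], [0.919, -0.394, 0.0], [0.0, -0.001, -1.0]]
contact_force: [-0.8, 0.5, -1.4]
opening: 0.0484
finger_force: 62.6
[ 0.487953   -0.01198889  0.38242792] 312.60092936908194 [-0.12569819 -0.2921731  -0.94806901]
[array([269.,  97.]), array([268.,  97.]), array([268.,  96.])]
0.64 [229.8, 39.3, 343.2, 163.2]
```

View pics/w2.png

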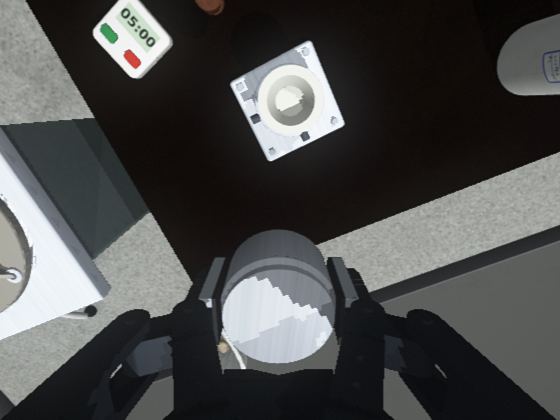

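The wrist view shows the rim at about (290,100) and the cell held squarely between the pads.

Run:
```python
from h import *
from scipy.optimize import least_squares
p,K,R,o=cam('wrist'); im=p['image'].astype(int)
warm=((im[...,2]-im[...,0]>5)&(im.sum(2)>250)).astype(np.uint8); w=np.zeros_like(warm); w[45:160,235:345]=warm[45:160,235:345]
w=cv2.morphologyEx(w,cv2.MORPH_OPEN,np.ones((3,3)))
c=cv2.convexHull(max(cv2.findContours(w,0,1)[0],key=cv2.contourArea));e=cv2.fitEllipse(c);print(e)
v=p['image'].copy();cv2.ellipse(v,e,(0,0,255),1);a=v[30:170,220:350]
b=p['image'][30:170,220:350]
cv2.imwrite('pics/n2.png',cv2.resize(np.hstack([b,a]),None,fx=3,fy=3,interpolation=cv2.INTER_NEAREST))
C=[(cam(n)[1:],np.array(u)) for n,u in [('top',(373,264.5)),('scene',(388,208.2))]]+[((K,R,o),np.array(e[0]))]
r=least_squares(lambda P:np.concatenate([proj(P,*q)-u for q,u in C]),[.49,-.01,.09]);print(np.round(r.x,4),np.round(r.fun,1))
for h in (.075,.08,.09): print(at_z(e[0],K,R,o,h))
print(manip.sense()['eef_pos'])
```

```text
Traceback (most recent call last):
ValueError: max() iterable argument is empty
```

Run:
```python
import cv2,numpy as np
a=cv2.imread('pics/w2.png')
for x in range(236,346,3): print(x,a[100,x], end=' ')
cv2.imwrite('pics/n2.png',cv2.resize(a[30:170,220:350],None,fx=4.2,fy=4.2,interpolation=cv2.INTER_CUBIC))
```

```text
236 [26 27 28] 239 [236 229 218] 242 [251 246 242] 245 [179 169 160] 248 [242 236 230] 251 [240 234 228] 254 [148 140 134] 257 [178 176 172] 260 [238 242 241] 263 [238 242 241] 266 [230 234 233] 269 [197 207 204] 272 [196 204 202] 275 [218 226 223] 278 [238 242 241] 281 [239 242 241] 284 [238 243 242] 287 [238 243 241] 290 [238 243 241] 293 [239 243 241] 296 [239 243 242] 299 [144 150 147] 302 [121 126 123] 305 [111 117 112] 308 [119 123 121] 311 [123 128 126] 314 [168 176 173] 317 [239 243 242] 320 [238 243 241] 323 [238 239 236] 326 [251 248 244] 329 [250 247 243] 332 [249 245 240] 335 [165 156 148] 338 [36 36 37] 341 [37 36 37] 344 [34 33 34]
```

View pics/n2.png

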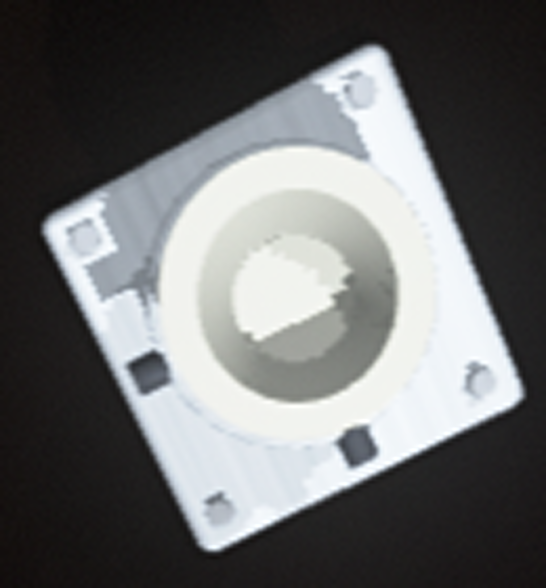

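Run:
```python
from h import *
from scipy.optimize import least_squares
p,K,R,o=cam('wrist'); im=cv2.imread('pics/w2.png').astype(int)
warm=((im[...,1]-im[...,0]>=2)&(im.sum(2)>250)).astype(np.uint8); w=np.zeros_like(warm); w[45:160,235:345]=warm[45:160,235:345]
w=cv2.morphologyEx(w,cv2.MORPH_OPEN,np.ones((3,3)))
c=cv2.convexHull(max(cv2.findContours(w,0,1)[0],key=cv2.contourArea));e=cv2.fitEllipse(c);print('outer',e)
g=((im[...,1]<234)).astype(np.uint8);q=np.zeros_like(g);cv2.ellipse(q,(e[0],(e[1][0]-12,e[1][1]-12),e[2]),1,-1);g=g*q
c2=cv2.convexHull(max(cv2.findContours(g,0,1)[0],key=cv2.contourArea));e2=cv2.fitEllipse(c2);print('inner',e2)
def circ(P,r):
    return np.array([proj(P+[r*np.cos(t),r*np.sin(t),0],K,R,o) for t in np.arange(0,6.28,.2)],np.float32)
for h in (.07,.08,.09,.1):
    P=at_z(e2[0],K,R,o,h);print(h,np.round(P,4),np.round(cv2.fitEllipse(circ(P,.022))[1],1),np.round(cv2.fitEllipse(circ(P,.030))[1],1))
C=[(cam(n)[1:],np.array(u)) for n,u in [('top',(373,264.5)),('scene',(388,208.2))]]+[((K,R,o),np.array(e2[0]))]
r=least_squares(lambda P:np.concatenate([proj(P,*q)-u for q,u in C]),[.49,-.01,.09]);print(np.round(r.x,4),np.round(r.fun,1))
```

```text
outer ((290.2651062011719, 99.3006820678711), (65.34729766845703, 69.58686828613281), 2.3875536918640137)
inner ((290.57958984375, 100.0841064453125), (48.746822357177734, 51.13340759277344), 7.942327499389648)
0.07 [ 0.4996 -0.0138  0.07  ] [46.5 49.3] [63.5 67.2]
0.08 [ 0.4992 -0.0138  0.08  ] [48.1 50.9] [65.6 69.5]
0.09 [ 0.4989 -0.0137  0.09  ] [49.7 52.6] [67.8 71.8]
0.1 [ 0.4985 -0.0136  0.1   ] [51.5 54.5] [70.2 74.4]
[ 0.4985 -0.0148  0.0824] [-1.9 -0.2 -1.5 -0.6 -0.2  1.5]
```

Run:
```python
from h import *
p,K,R,o=cam('wrist'); s=manip.sense(); z=s['eef_pos'][2]
P=at_z((277,312.5),K,R,o,z+.036); print(s['tcp_rot'].T@(P-s['eef_pos'])*1000, np.round([np.linalg.norm(at_z(u,K,R,o,z+.036)-P) for u in [(221,312),(333,312),(277,263),(277,362)]],4))
v=p['image'][250:375,210:345];cv2.imwrite('pics/c.png',cv2.resize(v,None,fx=4,fy=4))
print('dp to .4987,-.0153,.150',dp([.4987,-.0153,.15]))
```

```text
[  2.1115497    0.46542868 -36.00024409] [0.0226 0.0226 0.0225 0.0253]
dp to .4987,-.0153,.150 [83.7 12.2 90.2]
```

View pics/c.png

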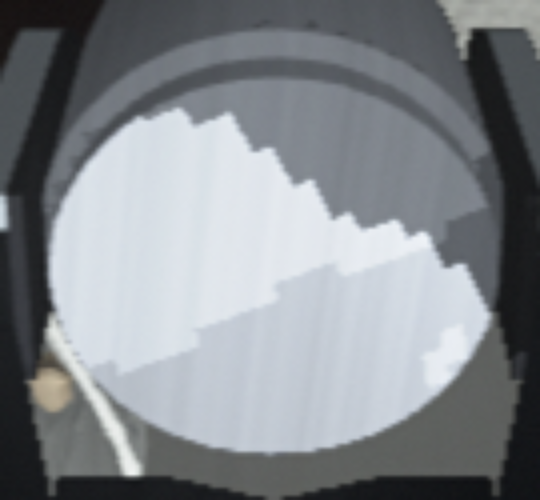

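The held cap fits at about (277,316) and is centred on the TCP to within about 1 mm. Next I'll go over the nest.

```bash
cat >> h.py <<'E'
def force(n=6):
    F=[]
    for _ in range(n): manip.read_camera('wrist'); F.append(manip.sense()['contact_force'])
    s=manip.sense(); F=np.array(F); print('t',s['time'],'pos',np.round(s['eef_pos']*1000,1),'F',F.mean(0).round(2),'sd',F.std(0).round(2),'toolF',np.round(s['tcp_rot'].T@F.mean(0),2),'open',round(s['opening']*1000,1)); return F.mean(0)
E
python3 -m handwheel '{"dp":[[30,5,0],[60,9,20],[84.5,12,60],[84.5,12,90],[84.5,12,115],[84.5,12,130],[84.5,12,135],[84.5,12,135],[84.5,12,135]],"rotation":[[0,0,0],[0,0,0],[0,0,0],[0,0,0],[0,0,0],[0,0,0],[0,0,0],[0,0,0],[0,0,0]],"grip":[40,40,40,40,40,40,40,40,40]}'
python3 -c "
from h import *
force(8)"
```

```text
time: 6.6
eef_pos: [0.4995, -0.0152, 0.1059]
tcp_rot: [[0.394, 0.919, 0.001], [0.919, -0.394, 0.0], [0.0, 0.001, -1.0]]
contact_force: [-0.6, -0.1, -1.2]
opening: 0.0483
finger_force: 62.6
t 7.0 pos [499.2 -15.1 105.8] F [ 0.03 -0.12 -1.72] sd [0.41 0.36 0.42] toolF [-0.1   0.07  1.72] open 48.2
```

```bash
python3 -m handwheel '{"dp":[[0,0,2],[0,0,4],[0,0,6],[0,0,8],[0,0,9],[0,0,10]],"rotation":[[0,0,0],[0,0,0],[0,0,0],[0,0,0],[0,0,0],[0,0,0]],"grip":[40,40,40,40,40,40]}'
python3 -c "
from h import *
force(4)"
python3 -m handwheel '{"dp":[[0,0,1],[0,0,2],[0,0,3]],"rotation":[[0,0,0],[0,0,0],[0,0,0]],"grip":[40,40,40]}'
python3 -c "
from h import *
force(4)"
```

```text
time: 7.5
eef_pos: [0.4988, -0.0152, 0.095]
tcp_rot: [[0.394, 0.919, -0.0], [0.919, -0.394, -0.0], [-0.0, -0.0, -1.0]]
contact_force: [2.0, 0.5, -1.8]
opening: 0.0481
finger_force: 62.6
t 7.7 pos [498.9 -15.2  95.3] F [-0.09 -0.02 -2.1 ] sd [0.27 0.49 0.17] toolF [-0.05 -0.08  2.1 ] open 48.3
time: 7.95
eef_pos: [0.4989, -0.0152, 0.0922]
tcp_rot: [[0.394, 0.919, 0.0], [0.919, -0.394, 0.0], [0.0, 0.0, -1.0]]
contact_force: [-0.4, -0.1, -1.7]
opening: 0.0483
finger_force: 62.6
t 8.15 pos [498.8 -15.2  92.3] F [-0.31 -0.23 -1.83] sd [0.53 0.55 0.41] toolF [-0.34 -0.19  1.83] open 48.5
```

```bash
for i in 1 2 3; do python3 -m handwheel '{"dp":[[0,0,0.5],[0,0,1]],"rotation":[[0,0,0],[0,0,0]],"grip":[40,40]}' >/dev/null
python3 -c "
from h import *
force(4)"; done
```

```text
t 8.5167 pos [498.9 -15.2  91.3] F [ 0.14  0.08 -1.41] sd [0.26 0.32 0.55] toolF [0.13 0.1  1.41] open 48.2
t 8.8833 pos [498.9 -15.1  90.3] F [ 0.25  0.05 -1.61] sd [0.45 0.29 0.2 ] toolF [0.14 0.21 1.61] open 48.3
t 9.25 pos [499.  -14.9  89.3] F [0.31 1.27 0.07] sd [0.19 0.48 0.11] toolF [ 1.29 -0.22 -0.07] open 48.0
```

```bash
for i in 1 2; do python3 -m handwheel '{"dp":[[0.3,0,0],[0.6,0,0]],"rotation":[[0,0,0],[0,0,0]],"grip":[40,40]}' >/dev/null
python3 -c "
from h import *
force(4)"; done
```

```text
t 9.6167 pos [499.1 -14.7  89.3] F [-0.74  0.58 -1.47] sd [0.37 0.35 0.66] toolF [ 0.24 -0.9   1.47] open 48.0
t 9.9833 pos [499.3 -14.1  89.3] F [ 0.12  0.28 -1.75] sd [0.35 0.65 0.54] toolF [ 0.31 -0.    1.75] open 48.2
```

```bash
for i in 1 2; do python3 -m handwheel '{"dp":[[0,0,0.3],[0,0,0.7]],"rotation":[[0,0,0],[0,0,0]],"grip":[40,40]}' >/dev/null
python3 -c "
from h import *
force(4)"; done
```

```text
t 10.35 pos [499.3 -14.   88.6] F [-0.07  0.17 -1.85] sd [0.54 0.67 0.63] toolF [ 0.13 -0.13  1.85] open 48.3
t 10.7167 pos [499.3 -13.9  87.9] F [-0.36  1.27 -0.13] sd [0.36 0.59 0.24] toolF [ 1.02 -0.83  0.13] open 48.3
```

```bash
python3 -m handwheel '{"dp":[[0.4,-0.2,0],[0.8,-0.4,0]],"rotation":[[0,0,0],[0,0,0]],"grip":[40,40]}' >/dev/null
python3 -c "
from h import *
force(4)"; for i in 1 2; do python3 -m handwheel '{"dp":[[0,0,0.3],[0,0,0.6]],"rotation":[[0,0,0],[0,0,0]],"grip":[40,40]}' >/dev/null
python3 -c "
from h import *
force(4)"; done
```

```text
t 11.0833 pos [499.3 -13.3  87.9] F [-0.23  0.09 -1.48] sd [0.22 0.41 0.23] toolF [-0.01 -0.24  1.48] open 48.5
t 11.45 pos [499.2 -13.2  87.3] F [-0.74  0.24 -0.61] sd [0.49 0.25 0.48] toolF [-0.07 -0.78  0.61] open 48.1
t 11.8167 pos [499.1 -13.2  86.7] F [-1.79 -0.29  0.74] sd [0.39 0.35 0.42] toolF [-0.97 -1.54 -0.74] open 48.2
```

```bash
python3 -m handwheel '{"dp":[[-0.1,-0.4,0],[-0.2,-0.7,0]],"rotation":[[0,0,0],[0,0,0]],"grip":[40,40]}' >/dev/null
python3 -c "
from h import *
force(4)"; for i in 1 2; do python3 -m handwheel '{"dp":[[0,0,0.25],[0,0,0.5]],"rotation":[[0,0,0],[0,0,0]],"grip":[40,40]}' >/dev/null
python3 -c "
from h import *
force(4)"; done
```

```text
t 12.1833 pos [498.9 -13.1  86.8] F [-0.36 -0.02  0.14] sd [0.16 0.6  0.28] toolF [-0.16 -0.32 -0.14] open 48.7
t 12.55 pos [498.9 -13.1  86.3] F [-0.29 -0.33  1.24] sd [0.25 0.48 0.52] toolF [-0.41 -0.14 -1.24] open 48.6
t 12.9167 pos [498.8 -13.1  85.8] F [ 0.02 -0.99  1.57] sd [0.39 0.42 0.3 ] toolF [-0.9   0.41 -1.57] open 48.2
```

Seated: about 3.3 N of vertical contact with near-zero side force. Now I'll release gradually and back straight up.

```bash
python3 -m handwheel '{"dp":[[0,0,0],[0,0,0],[0,0,0],[0,0,0],[0,0,0],[0,0,0],[0,0,0],[0,0,0],[0,0,0]],"rotation":[[0,0,0],[0,0,0],[0,0,0],[0,0,0],[0,0,0],[0,0,0],[0,0,0],[0,0,0],[0,0,0]],"grip":[49,51,53,56,60,66,72,78,82]}'
python3 -c "
from h import *
force(4)"
python3 -m handwheel '{"dp":[[0,0,-5],[0,0,-15],[0,0,-35],[0,0,-65],[0,0,-95],[0,0,-115],[0,0,-115],[0,0,-115]],"rotation":[[0,0,0],[0,0,0],[0,0,0],[0,0,0],[0,0,0],[0,0,0],[0,0,0],[0,0,0]],"grip":[82,82,82,82,60,30,0,0]}'
python3 - <<'E'
from h import *
force(6)
for n in ['wrist','top','scene']:
    p,K,R,o=cam(n);cv2.imwrite(f'pics/{n}3.png',p['image'])
    print(n,proj([.4988,-.0131,.121],K,R,o))
a=cv2.imread('pics/wrist3.png');b=cv2.imread('pics/scene3.png')[160:280,330:440]
cv2.imwrite('pics/v3.png',np.hstack([cv2.resize(a,(480,360)),cv2.resize(b,(320,360))]))
E
```

```text
time: 13.67
eef_pos: [0.4986, -0.0131, 0.0857]
tcp_rot: [[0.394, 0.919, -0.0], [0.919, -0.394, 0.0], [0.0, -0.0, -1.0]]
contact_force: [0.2, 0.8, 0.1]
opening: 0.082
finger_force: 0.0
t 13.8667 pos [498.6 -13.1  85.7] F [ 0.32 -0.2   0.14] sd [0.24 0.38 0.21] toolF [-0.05  0.37 -0.14] open 82.0
time: 14.53
eef_pos: [0.4994, -0.0129, 0.2024]
tcp_rot: [[0.394, 0.919, 0.003], [0.919, -0.394, 0.001], [0.003, 0.002, -1.0]]
contact_force: [0.3, -0.5, -0.4]
opening: 0.0346
finger_force: 0.0
t 14.8333 pos [497.9 -13.2 199.8] F [-0.04  0.13  0.04] sd [0.59 0.37 0.53] toolF [ 0.1  -0.09 -0.04] open -0.4
wrist [277.94400384 217.06599454]
top [373.96827657 263.05488532]
scene [388.86068663 189.02559977]
```

View pics/v3.png

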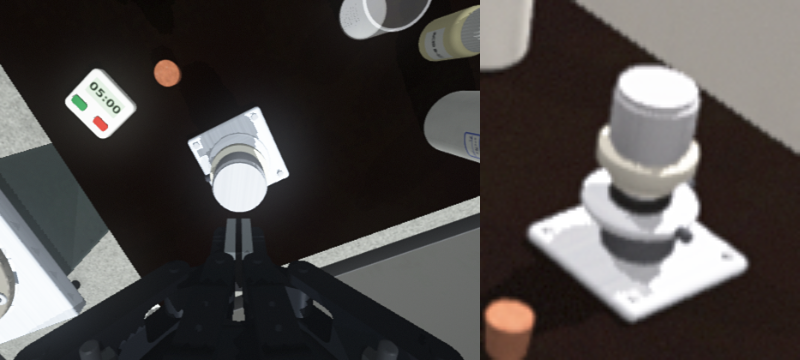

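The cell sits upright in the nest: its cap is at wrist (279,218), against (278,217) predicted. The fingers are closed, so I'll come down to its top.

```bash
python3 -m handwheel '{"dp":[[0.4,0.8,20],[0.4,0.8,45],[0.4,0.8,60],[0.4,0.8,68],[0.4,0.8,72],[0.4,0.8,73]],"rotation":[[0,0,0],[0,0,0],[0,0,0],[0,0,0],[0,0,0],[0,0,0]],"grip":[0,0,0,0,0,0]}' >/dev/null
cat > chk.py <<'E'
import sys
from h import *
sys.exit(int(force(3)[2]>float(sys.argv[1])))
E
C="python3 chk.py 2.5"; $C
python3 -m handwheel '{"dp":[[0,0,0.5],[0,0,1]],"rotation":[[0,0,0],[0,0,0]],"grip":[0,0]}' >/dev/null && $C &&
python3 -m handwheel '{"dp":[[0,0,0.5],[0,0,1]],"rotation":[[0,0,0],[0,0,0]],"grip":[0,0]}' >/dev/null && $C &&
python3 -m handwheel '{"dp":[[0,0,0.5],[0,0,1]],"rotation":[[0,0,0],[0,0,0]],"grip":[0,0]}' >/dev/null && $C &&
python3 -m handwheel '{"dp":[[0,0,0.5],[0,0,1]],"rotation":[[0,0,0],[0,0,0]],"grip":[0,0]}' >/dev/null && $C &&
python3 -m handwheel '{"dp":[[0,0,0.5],[0,0,1]],"rotation":[[0,0,0],[0,0,0]],"grip":[0,0]}' >/dev/null && $C &&
python3 -m handwheel '{"dp":[[0,0,0.5],[0,0,1]],"rotation":[[0,0,0],[0,0,0]],"grip":[0,0]}' >/dev/null && $C
```

```text
t 15.6333 pos [500.2 -13.1 128.4] F [ 0.1  -0.38  0.15] sd [0.22 0.06 0.42] toolF [-0.31  0.24 -0.15] open -0.1
t 15.95 pos [499.7 -12.9 127. ] F [-0.13  0.04  0.02] sd [0.6  0.7  0.34] toolF [-0.01 -0.13 -0.02] open 0.2
t 16.2667 pos [499.5 -13.  125.6] F [-0.5   0.33 -0.42] sd [0.12 0.5  0.38] toolF [ 0.11 -0.59  0.42] open 0.1
t 16.5833 pos [499.4 -13.  124.6] F [ 0.18  0.45 -0.11] sd [0.61 0.1  0.24] toolF [ 0.48 -0.01  0.11] open 0.1
t 16.9 pos [499.4 -13.  123.6] F [-0.32  0.1   0.07] sd [0.43 0.7  0.37] toolF [-0.04 -0.33 -0.07] open 0.4
t 17.2167 pos [499.4 -13.  122.7] F [0.3  0.13 0.56] sd [0.13 0.3  0.68] toolF [ 0.24  0.22 -0.56] open -0.1
t 17.5333 pos [499.6 -13.  121.7] F [-0.04  0.23  1.14] sd [0.41 0.19 0.39] toolF [ 0.2  -0.13 -1.14] open -0.4
```

```bash
C="python3 chk.py 6"
python3 -m handwheel '{"dp":[[0,0,0.4],[0,0,0.8]],"rotation":[[0,0,0],[0,0,0]],"grip":[0,0]}' >/dev/null && $C &&
python3 -m handwheel '{"dp":[[0,0,0.4],[0,0,0.8]],"rotation":[[0,0,0],[0,0,0]],"grip":[0,0]}' >/dev/null && $C &&
python3 -m handwheel '{"dp":[[0,0,0.4],[0,0,0.8]],"rotation":[[0,0,0],[0,0,0]],"grip":[0,0]}' >/dev/null && $C &&
python3 -m handwheel '{"dp":[[0,0,0.4],[0,0,0.8]],"rotation":[[0,0,0],[0,0,0]],"grip":[0,0]}' >/dev/null && $C &&
python3 -m handwheel '{"dp":[[0,0,0.4],[0,0,0.8]],"rotation":[[0,0,0],[0,0,0]],"grip":[0,0]}' >/dev/null && $C &&
python3 -m handwheel '{"dp":[[0,0,0.4],[0,0,0.8]],"rotation":[[0,0,0],[0,0,0]],"grip":[0,0]}' >/dev/null && $C
```

```text
t 17.85 pos [499.6 -13.  120.9] F [0.13 0.26 1.49] sd [0.17 0.41 0.53] toolF [ 0.29  0.01 -1.49] open 0.1
t 18.1667 pos [499.5 -13.  120.1] F [0.   0.23 1.72] sd [0.18 0.36 0.35] toolF [ 0.21 -0.09 -1.72] open 0.1
t 18.4833 pos [499.5 -13.  119.2] F [-0.32  0.43  1.12] sd [0.27 0.34 0.19] toolF [ 0.27 -0.46 -1.12] open 0.2
t 18.8 pos [499.5 -13.  118.5] F [ 0.25 -0.28  1.79] sd [0.25 0.49 0.2 ] toolF [-0.16  0.34 -1.79] open 0.1
t 19.1167 pos [499.5 -13.  117.6] F [0.33 0.28 1.43] sd [0.26 0.45 0.54] toolF [ 0.38  0.19 -1.43] open -0.0
t 19.4333 pos [499.5 -13.  116.9] F [ 0.6  -0.28  1.71] sd [0.35 0.51 0.56] toolF [-0.02  0.66 -1.71] open -0.2
```

The nest is sliding at about 1.6 N, with the cell's weight adding to that. I'll go on to the stop.

```bash
C="python3 chk.py 4"
python3 -m handwheel '{"dp":[[0,0,0.4],[0,0,0.8]],"rotation":[[0,0,0],[0,0,0]],"grip":[0,0]}' >/dev/null && $C &&
python3 -m handwheel '{"dp":[[0,0,0.4],[0,0,0.8]],"rotation":[[0,0,0],[0,0,0]],"grip":[0,0]}' >/dev/null && $C &&
python3 -m handwheel '{"dp":[[0,0,0.4],[0,0,0.8]],"rotation":[[0,0,0],[0,0,0]],"grip":[0,0]}' >/dev/null && $C &&
python3 -m handwheel '{"dp":[[0,0,0.4],[0,0,0.8]],"rotation":[[0,0,0],[0,0,0]],"grip":[0,0]}' >/dev/null && $C &&
python3 -m handwheel '{"dp":[[0,0,0.4],[0,0,0.8]],"rotation":[[0,0,0],[0,0,0]],"grip":[0,0]}' >/dev/null && $C &&
python3 -m handwheel '{"dp":[[0,0,0.4],[0,0,0.8]],"rotation":[[0,0,0],[0,0,0]],"grip":[0,0]}' >/dev/null && $C &&
python3 -m handwheel '{"dp":[[0,0,0.4],[0,0,0.8]],"rotation":[[0,0,0],[0,0,0]],"grip":[0,0]}' >/dev/null && $C &&
python3 -m handwheel '{"dp":[[0,0,0.4],[0,0,0.8]],"rotation":[[0,0,0],[0,0,0]],"grip":[0,0]}' >/dev/null && $C
```

```text
t 19.75 pos [499.4 -13.  116. ] F [ 0.16 -0.08  1.46] sd [0.33 0.57 0.33] toolF [-0.02  0.18 -1.46] open 0.1
t 20.0667 pos [499.5 -13.  115.2] F [-0.13 -0.13  1.33] sd [0.52 0.25 0.48] toolF [-0.17 -0.07 -1.33] open 0.0
t 20.3833 pos [499.6 -13.  114.6] F [-0.17 -0.06  3.39] sd [0.41 0.44 0.18] toolF [-0.12 -0.13 -3.39] open -0.2
t 20.7 pos [499.8 -13.  114.1] F [-1.08  0.18  7.58] sd [0.43 0.31 0.63] toolF [-0.25 -1.06 -7.58] open 0.1
```

```bash
python3 -m handwheel '{"dp":[[0,0,0.4],[0,0,0.8]],"rotation":[[0,0,0],[0,0,0]],"grip":[0,0]}' >/dev/null && python3 chk.py 30
```

```text
t 21.0167 pos [500.  -13.  113.6] F [-2.36  0.41 11.25] sd [0.91 0.19 0.23] toolF [ -0.54  -2.32 -11.26] open -0.2
```

```bash
python3 -m handwheel '{"dp":[[0,0,0.1],[0,0,0.1],[0,0,0.1],[0,0,0.1],[0,0,0.1],[0,0,0.1],[0,0,0.1],[0,0,0.1],[0,0,0.1],[0,0,0.1]],"rotation":[[0,0,0],[0,0,0],[0,0,0],[0,0,0],[0,0,0],[0,0,0],[0,0,0],[0,0,0],[0,0,0],[0,0,0]],"grip":[0,0,0,0,0,0,0,0,0,0]}' >/dev/null; python3 chk.py 30
python3 -m handwheel '{"dp":[[0,0,-0.6],[0,0,-1.5],[0,0,-3],[0,0,-6],[0,0,-20],[0,0,-50],[0,0,-90],[0,0,-110],[0,0,-110],[0,0,-110]],"rotation":[[0,0,0],[0,0,0],[0,0,0],[0,0,0],[0,0,0],[0,0,0],[0,0,0],[0,0,0],[0,0,0],[0,0,0]],"grip":[0,0,0,0,0,0,0,0,0,0]}'
python3 - <<'E'
from h import *
for n in ['wrist','scene']:
    p,K,R,o=cam(n);cv2.imwrite(f'pics/{n}4.png',p['image']); print(n,proj([.4988,-.0131,.1148],K,R,o))
a=cv2.imread('pics/wrist4.png');b=cv2.imread('pics/scene4.png')[160:280,330:440]
cv2.imwrite('pics/v4.png',np.hstack([cv2.resize(a,(480,360)),cv2.resize(b,(320,360))]))
E
```

```text
t 22.0 pos [500.  -13.  113.6] F [-2.71  0.18 11.18] sd [0.57 0.4  0.13] toolF [ -0.89  -2.56 -11.18] open 0.1
time: 22.83
eef_pos: [0.5, -0.0128, 0.2236]
tcp_rot: [[0.394, 0.919, 0.002], [0.919, -0.394, 0.001], [0.002, 0.002, -1.0]]
contact_force: [-0.2, 0.5, -0.5]
opening: -0.0001
finger_force: 0.0
wrist [275.58091367 206.44277922]
scene [388.33211187 192.08880378]
```

View pics/v4.png

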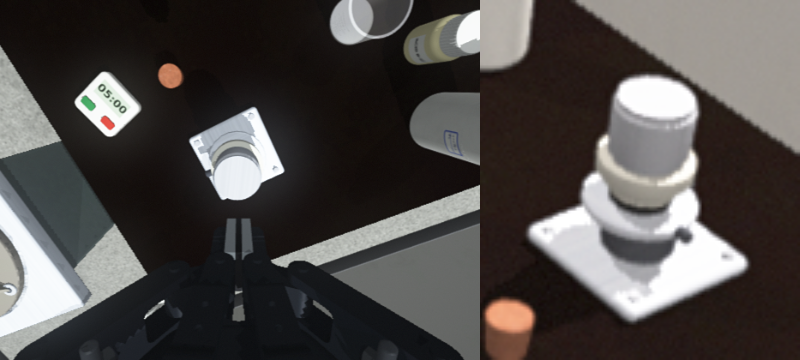

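The cell is upright in the lowered nest: its cap is at wrist (276,206), against (276,206) predicted. The gripper is clear.

```bash
python3 -c "
from workcell import manip
print(manip.close_job())"
```

```text
the job is handed in; nothing more can be done
None
```

The steel cell sits upright in the nest, bedded on its stop by a press of about 11 N (wrist reading) for just over a second, and the job was handed in after about 23 s of robot time; no verdict came back.

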